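# Couple the end module to the layout with its draw catch

## Task

Couple the loose end module to the layout board with the draw catch on the front ledge: hook the wire loop over the keeper so that its bar sits behind and under the hook (the keeper is packed up and screwed on through slots, so feel for it), then press the lever down over centre with closed fingertips until it lies flat and the joint is drawn shut. Work gently, with the forces a thumb would use (at most 20 N on the lever, and do not pinch it; at most 10 N on the keeper through the loop while hooking), do not lean on the module, and leave the rolling stock, tools and bottles where they are.

Things in the scene. Friction and masses are not known exactly. Their poses are not given: they have to be found in the camera images.
- board: Fixed ply baseboard, 280 wide (x), 300 long (y), 60 high: scenery and track at the back, a bare 120 wide ledge (z 60) in front that carries the catch on x = 0. Origin: on the table, in the joint face. x from the robot's side (front edge -65) to the scenery (from 59; to 60 high over the ledge near the catch, 100 at the back edge x 215), y from the joint into this board. Ledge free up to y 90.
- module: Loose end module, about 1.3 kg, 280 wide, 200 long, 60 high, on the table on the board's -y side; same build and ledge. Origin: on the table in its joint face, below the catch's centre line; axes as the board's. Its two dowels are already started in the board, the joint 0.8 to 2.5 open: its y in the board frame is minus the gap, 0 = shut. It slides with 5 to 11 N.
- keeper_mid (a point): Mean place of the keeper's seat (module x 0, y -22, 9.3 above the ledge). It is packed up and screwed through slots: the true seat is up to 4 off in y and 2.5 in height, unmeasured: see or feel it. Bar lies at the seat on a foot 22 wide, 34 long (middle 5 behind, 4.9 below the seat). Hook 18 wide: 6 thick post from seat y +2.5; lip overhangs to y -0.5, underside 4.5, top 8 up
- loop_bar (a point): Middle of the loop's cross bar. The loop is a U of 5 thick steel wire: bar along x, two legs at x = +-16.5 (38 over their outsides) running back 59 to the pivot on the lever. It can be gripped across both legs from above. Springs in its root let it stretch: 12 N to start, then 3 N per mm, 12 mm at most; 15 to 39 N when closed, as the keeper is set.
- lever_hinge (a point): Lever's hinge axis, along board x, at board y 24, z 71.5 (11.5 above the ledge). The loop's pivot is on the lever, 18 from this axis: with lever angle t it lies at board y = 24 + 18 cos(t - 0.1), z = 71.5 + 18 sin(t - 0.1).
- lever_tip (a point): Point on the lever's outer face, 50 from the hinge axis along the lever and 4.5 off it. This face is uppermost when closed, faces the keeper when the lever is up. Lever: steel channel 22 wide; a slightly turned-up thumb tab runs on to 66 from the hinge.
- lever (a joint): Lever angle, rad: 0 = closed, flat along the ledge pointing +y; pi/2 = straight up; up to 2.4 = thrown over towards the keeper. Stiff hinge: it stays where it is left (drawing the hooked loop back turns it and drags with about 4 N). Under tension dead centre is at 0.07 to 0.18; below that it pulls itself shut. Pressing takes up to about 10 N.
- yoke (a joint): Angle of the loop against the lever, rad: the loop's rise above level, from pivot to bar, is this minus the lever angle (positive: bar higher than its pivot). Stiff pivot: the loop stays where it is left, and turns with the lever unless held: its bar must go down beyond the lip (axis 4 or more from the seat in -y), then back +y under the lip against the post, or it rides up as the lever goes over.
- railcar: Bystander: cream model railcar, 128 long, 17 wide, 26 high, on the board's track. Origin: underside centre.
- wagon: Bystander: brown model van, 62 by 17 by 25 high, standing on the module's ledge near its outer end. It rides along with the module. Origin: underside centre.
- screwdriver: Bystander: small screwdriver, 130 long, lying on the board's ledge. Origin: underside centre.
- glue: Bystander: white glue bottle, 42 across, 110 high, on the table. Origin: underside centre.
- paint_jar: Bystander: glass paint jar, 38 across, 42 high, on the table. Origin: underside centre.
- brush: Bystander: paint brush, 150 long, on the table. Origin: underside centre.
- parts_tray: Bystander: grey plastic tray, 110 by 160 by 35 high, on the table. Origin: underside centre.
- loop: The loop's wire U itself, as a body. Origin: on its pivot on the lever; its -y axis runs along the legs to the bar.

How it is judged:
By the outcome, as a careful person would: the job done as asked, in the order asked, and still so for the second after the job is handed in, with the robot touching nothing.
It also fails if it takes over 72 s, if anything falls off the work surface, if the arm or the gripper's body presses on something with over 40 N, if the wrist force passes 120 N, or if a joint passes its speed limit or range.

## Robot

A 6-joint arm with a two-finger parallel gripper is mounted at the origin on the work surface. World frame = base frame: x ahead of the robot, y to its left, z up, the work surface at z = 0. Lengths are in m, angles in rad, forces in N, time in s.
With the tool pointing down it reaches from about 0.325 to 1 m from the base axis. Payload 5.1 kg.
Tool frame: the origin (TCP) lies on the centre line of the jaws, within the pads' length; the fingertips stand env.tip_reach ahead of it and the grasp point (between the pads) is the TCP (env.tip_reach is the distance from the TCP to the fingertips, in m); z points along the fingers, y is the line along which they close (so a half turn about z gives the same grasp; the last joint's range is limited). The gripper opens to 85 mm and grips with 20 to 120 N. Pads are 22 mm wide; open, the fingers measure 114 mm over their backs; the gripper's body (76 mm by 85 mm) begins 54 mm behind the grasp point. The pads swing forward as they close: fully open they stand 13 mm farther back than shut.
Start: joints at [-1.204, 0.124, 1.65, -0, 1.367, -0.083], TCP at [0.283, -0.585, 0.25] pointing down, gripper open.
Joint ranges: [-2.61, 2.61], [-1.02, 2.33], [0.03, 2.71], [-1.35, 4.49], [0.32, 2.68], [-2.91, 2.91]. Speed limits (rad/s): [2.57, 2.57, 3.14, 3.14, 3.14, 3.14].

## Interface

Orientations are given as [roll, pitch, yaw] about the fixed x, y, z axes, in that order (R = Rz(yaw) Ry(pitch) Rx(roll)).
In Python, from bench import env, eyes gives the robot as it stands.
- The arm moves only by the tool arm_command, never from a script. Its argument "deltas" is a list of rows, each an object with "slide": the shift along the tool's x, y, z in units of 0.04 m (1.0 is 0.04 m), a list of three; "dr": the turn, a rotation vector about the tool's x, y, z in units of 0.5 rad (1.0 is 0.5 rad), a list of three; "claw": the closure, from 0 (fully open) to 1 (shut). A call has exactly 5 rows; each row shifts and turns the commanded pose from where the row before left it, along the tool's axes as they then stand; what a row does not reach is not made up. A row lasts 1/12 s, in which the tool goes at most 41.7 mm and 7.16 degrees, less where a joint would pass 70% of its speed; a pose out of reach is approached as far as the arm can. A call with a number of a shift or a turn outside -1 to 1 is refused whole. A call with a gripper value outside its range is refused whole. The fingers move at their own pace and stop on an object; the grip force is fixed at half the most. Time passes only in rows, so rows that do not move let the fingers close, or fill a call up. It gives the time, the measured TCP pose, the force, the opening and the grip force at its end, in the units of the state.
- env.get_state(): the state, without advancing time (a new reading comes with each control period).
- eyes.get_image(name): name is "scene" or "top" or "wrist"; returns the picture (480x640x3 uint8, blue, green, red); there is no depth.
- eyes.camera_model(name): a dict with "fx", "fy", "cx", "cy" (pixels), "k1" (the pictures are not rectified: a ray, as slopes to the right and down, at radius r is drawn at 1 + k1 r^2 times it, then the intrinsics apply), "origin" and "attitude" of the camera in the world. Camera axes: x right, y down, z forward; pixel columns grow to the right and rows downward; lengths in m; the calibration is good to about 2 mm. A picture is of the moment at which its call begins: read the wrist's pose just before it. camera_model takes no time and is no camera call; for the wrist camera it gives the pose at the moment of the call.
- env.finish_job(): hands the job in; it is judged then, once.
Trained networks look in the newest picture that a camera, given by its name, has taken for a name from the list of things; names that differ only in an ending like _2 or _b are one class to them, and where a whole thing is asked for, a point or a joint stands for the part that bears it (a point fixed in the world has none). Each returns a list of dicts, best first, with "p" (0 to 1); they miss things now and then, are a little off and sometimes report something else, mostly with a low value. They report only what shows in the picture. A call takes as long as a camera call.
- eyes.outline_of(camera, query): "mask" (480x640 bool, what is visible of it) and "bbox" ([left, top, width, height] in pixels, round what is visible of it).
- eyes.mark_of(camera, query): "centre" ([column, row] in pixels: a listed point, or the origin of a listed thing).
The state is a dict: "time_s": time; "joints": joint angles; "joint_vel": joint speeds; "tau": joint torques, N m; "tcp_pos": TCP position; "tool_rot": TCP orientation; "ft_force": force on the tool from outside, world axes, zero at the start; "moment": the same for the moment, N m; "gripper_width": opening from 0.0 (shut) to 1.0 (fully open); "grasp_force": force on a finger pad.
Only numpy, scipy, OpenCV 4.12 (cv2) and the standard library are available. Lean on these libraries where they do the work, as an engineer would, in place of code of your own. Each camera call takes 0.05 s, during which the arm holds its last target. There are 200 camera calls.

## Working session

There is one attempt and no reset: what is moved stays moved. The work goes in short steps, Python scripts to look and compute and a tool call to move; the robot and the scene stay as the last step left them, time stands still between calls to the robot, and variables do not carry over. Pictures are saved under pics/ and viewed, at most 10 in all, crops included, and the job is handed in when it is done.

Besides the shell and the picture viewer there is one more tool, called after "Emit:" in YAML: its name, and indented under it one key for each argument. arm_command: Moves the arm, as the interface text tells. Its arguments: {"type":"object","properties":{"deltas":{"type":"array","items":{"type":"object","properties":{"slide":{"type":"array","items":{"type":"number"}},"dr":{"type":"array","items":{"type":"number"}},"claw":{"type":"number"}}}}},"required":["deltas"]}

```bash
mkdir -p pics; ls; cat > h.py <<'E'
import numpy as np, cv2
from scipy.spatial.transform import Rotation as R
from bench import env, eyes
def ray(m,px):
    K=np.array([[m['fx'],0,m['cx']],[0,m['fy'],m['cy']],[0,0,1.]])
    u=cv2.undistortPoints(np.array([[px]],float),K,np.array([m['k1'],0,0,0.]))[0,0]
    A=np.array(m['attitude'])
    A=A if A.shape==(3,3) else R.from_euler('xyz',A).as_matrix()
    d=A@np.array([u[0],u[1],1]); return np.array(m['origin']),d/np.linalg.norm(d)
def atz(m,px,z):
    o,d=ray(m,px); return o+d*(z-o[2])/d[2]
def tri(rs):
    A=np.zeros((3,3));b=np.zeros(3)
    for o,d in rs:
        P=np.eye(3)-np.outer(d,d);A+=P;b+=P@o
    p=np.linalg.solve(A,b); return p,[float(np.linalg.norm((np.eye(3)-np.outer(d,d))@(p-o))) for o,d in rs]
E
python3 - <<'E'
from h import *
print(env.get_state(),env.tip_reach)
for c in ["scene","top"]:
    im=eyes.get_image(c);cv2.imwrite(f'pics/{c}0.png',im);print(c,eyes.camera_model(c))
ms={c:eyes.camera_model(c) for c in["scene","top"]}
for n in ["board","module","keeper_mid","loop_bar","lever_hinge","lever_tip","screwdriver","glue","wagon"]:
    d={}
    for c in ms:
        r=eyes.mark_of(c,n)
        if r: d[c]=r[0]; print(n,c,[(np.round(q['centre'],1).tolist(),round(q['p'],2)) for q in r[:2]])
    if len(d)==2: print('   ',tri([ray(ms[c],d[c]['centre']) for c in d]))
E
```

```text
pics
{'time_s': 0.0, 'joints': array([-1.20360396e+00,  1.24526497e-01,  1.65170684e+00,  1.92224006e-06,
        1.36749789e+00, -8.26169649e-02]), 'joint_vel': array([-5.27998398e-04,  7.84408953e-06,  1.11102373e-04,  6.31933664e-04,
       -1.76649985e-03, -1.68137175e-03]), 'tau': array([-2.72722900e-03, -4.23621762e+01, -3.65449762e+01, -1.68193719e-04,
        7.16512193e-03,  3.17100807e-05]), 'tcp_pos': array([ 0.28236989, -0.58481465,  0.24901973]), 'tool_rot': array([-3.13946153e+00, -1.78356903e-04,  4.49808747e-01]), 'ft_force': array([-0.09303646, -0.13068711, -0.06960175]), 'moment': array([ 0.03354826,  0.08729112, -0.06693199]), 'grasp_force': 0.0, 'gripper_width': 0.9990780944024115} 0.019
scene {'fx': 472.6670361462519, 'fy': 472.6670361462519, 'cx': 320.12207687814805, 'cy': 236.91509226527927, 'k1': -0.041290950111579, 'origin': array([1.14850808, 0.40421625, 0.70783981]), 'attitude': array([-2.22144654, -0.01697991,  2.18669078])}
top {'fx': 437.60394101792014, 'fy': 437.60394101792014, 'cx': 318.96864894999516, 'cy': 242.88879754772415, 'k1': 0.0100925889590308
[... 906 characters left out ...]
.48)]
    (array([0.5497516 , 0.09260185, 0.11567538]), [0.0020393818235408512, 0.0020393818235409514])
screwdriver scene [([423.4, 327.9], 0.58)]
screwdriver top [([189.7, 203.7], 0.76)]
    (array([0.56170932, 0.2347253 , 0.06558512]), [0.003235971948144454, 0.003235971948144435])
glue scene [([539.5, 319.8], 0.72), ([344.9, 314.2], 0.66)]
glue top [([130.7, 302.6], 0.73), ([272.8, 205.8], 0.64)]
    (array([ 0.33007657,  0.40005293, -0.0115326 ]), [0.0003046403184089039, 0.00030464031840881246])
wagon scene [([294.9, 260.6], 0.66)]
wagon top [([322.4, 209.3], 0.66), ([244.0, 208.0], 0.42)]
    (array([ 0.54395547, -0.07696099,  0.05640944]), [0.0007873528186735078, 0.0007873528186733558])
```

```bash
python3 - <<'E'
import cv2,numpy as np
s=cv2.imread('pics/scene0.png');t=cv2.imread('pics/top0.png')
a=cv2.resize(s[220:345,280:440],(480,375),interpolation=2);b=cv2.resize(t[160:260,210:310],(320,320),interpolation=2)
o=np.zeros((600,800,3),np.uint8);o[:375,:480]=a;o[:320,480:]=b
o[376:600,0:298]=cv2.resize(s,(298,224));o[376:600,300:598]=cv2.resize(t,(298,224));cv2.imwrite('pics/c0.png',o)
E
```

```text
(no output)
```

View pics/c0.png

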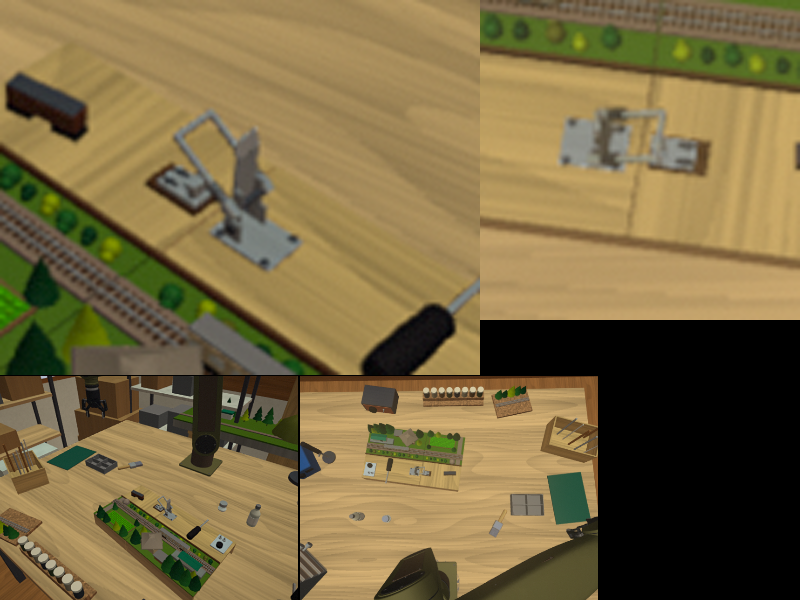

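The scene picture shows the lever upright (crop 245,165) with the loop rising towards the keeper, bar at about (195,125). The keeper plate is on the module at (185,190), and the top view shows the board yawed about -0.13. I'll plan a hover for the wrist camera.

```bash
cat >> h.py <<'E'
def plan(pt,Rt,n,p0=None,R0=None,dec=2):
    """print n rows to world pose pt, Rt(3x3) from commanded p0,R0"""
    s=env.get_state()
    p0=np.array(s['tcp_pos']) if p0 is None else p0
    R0=R.from_euler('xyz',s['tool_rot']) if R0 is None else R0
    rv=(R0.inv()*Rt).as_rotvec()/n; p=p0.copy();Rc=R0
    for i in range(n):
        w=p0+(pt-p0)*(i+1)/n
        sl=np.round(Rc.inv().apply(w-p)/.04,dec); dr=np.round(rv/.5,dec)
        p=p+Rc.apply(sl*.04); Rc=Rc*R.from_rotvec(dr*.5)
        print(sl.tolist(),dr.tolist())
    print('err mm',(pt-p)*1e3,'rot',(Rc.inv()*Rt).as_rotvec())
E
python3 - <<'E'
from h import *
m=eyes.camera_model('top')
a=atz(m,(210,228.75),.06);b=atz(m,(310,242.2),.06);print(a,b,'yaw',np.arctan2(-(a-b)[0],(a-b)[1]))
j1=atz(m,(210+172/3.2,160+90/3.2),.06);j2=atz(m,(210+148/3.2,160+235/3.2),.06);print(j1,j2,np.arctan2(*(j1-j2)[1::-1]))
w=eyes.camera_model('wrist');s=env.get_state();Rt=R.from_euler('xyz',s['tool_rot'])
print('cam in tool',Rt.inv().apply(np.array(w['origin'])-s['tcp_pos']),(Rt.inv()*R.from_euler('xyz',w['attitude'])).as_matrix().round(2),w['fx'])
plan(np.array([.545,.02,.30]),R.from_euler('xyz',[np.pi,0,1.44]),20)
E
```

```text
[0.50027988 0.18956926 0.06      ] [ 0.46480316 -0.04727111  0.06      ] yaw -0.14868622842329576
[0.59752097 0.06252532 0.06      ] [0.48750212 0.07975851 0.06      ] -0.15537603144997886
cam in tool [ 0.07378765  0.00034443 -0.12321037] [[ 0.   -0.96 -0.29]
 [ 1.    0.    0.  ]
 [ 0.   -0.29  0.96]] 410.80350061621203
[0.62, -0.54, -0.06] [0.0, 0.0, -0.1]
[0.65, -0.51, -0.06] [0.0, 0.0, -0.1]
[0.68, -0.47, -0.07] [0.0, 0.0, -0.1]
[0.7, -0.44, -0.06] [0.0, 0.0, -0.1]
[0.72, -0.4, -0.06] [0.0, 0.0, -0.1]
[0.73, -0.37, -0.06] [0.0, 0.0, -0.1]
[0.76, -0.33, -0.06] [0.0, 0.0, -0.1]
[0.77, -0.29, -0.07] [0.0, 0.0, -0.1]
[0.79, -0.26, -0.06] [0.0, 0.0, -0.1]
[0.79, -0.21, -0.06] [0.0, 0.0, -0.1]
[0.81, -0.17, -0.06] [0.0, 0.0, -0.1]
[0.81, -0.14, -0.07] [0.0, 0.0, -0.1]
[0.82, -0.09, -0.06] [0.0, 0.0, -0.1]
[0.83, -0.05, -0.06] [0.0, 0.0, -0.1]
[0.82, -0.01, -0.06] [0.0, 0.0, -0.1]
[0.82, 0.03, -0.06] [0.0, 0.0, -0.1]
[0.83, 0.08, -0.07] [0.0, 0.0, -0.1]
[0.81, 0.11, -0.06] [0.0, 0.0, -0.1]
[0.81, 0.15, -0.06] [0.0, 0.0, -0.1]
[0.8, 0.2, -0.06] [0.0, 0.0, -0.1]
err mm [-0.065424    0.21402618  0.07115022] rot [4.15227589e-05 3.28427857e-05 9.76775217e-03]
```

Emit:
arm_command:
  deltas:
    - {"slide":[0.62,-0.54,-0.06],"dr":[0,0,-0.1],"claw":0}
    - {"slide":[0.65,-0.51,-0.06],"dr":[0,0,-0.1],"claw":0}
    - {"slide":[0.68,-0.47,-0.07],"dr":[0,0,-0.1],"claw":0}
    - {"slide":[0.7,-0.44,-0.06],"dr":[0,0,-0.1],"claw":0}
    - {"slide":[0.72,-0.4,-0.06],"dr":[0,0,-0.1],"claw":0}

```text
time_s: 1.42
tcp_pos: [0.3487, -0.4327, 0.2629]
tool_rot: [3.141, -0.0, 0.702]
ft_force: [1.2, -0.2, 0.2]
gripper_width: 1.001
grasp_force: 0.0
```

Emit:
arm_command:
  deltas:
    - {"slide":[0.73,-0.37,-0.06],"dr":[0,0,-0.1],"claw":0}
    - {"slide":[0.76,-0.33,-0.06],"dr":[0,0,-0.1],"claw":0}
    - {"slide":[0.77,-0.29,-0.07],"dr":[0,0,-0.1],"claw":0}
    - {"slide":[0.79,-0.26,-0.06],"dr":[0,0,-0.1],"claw":0}
    - {"slide":[0.79,-0.21,-0.06],"dr":[0,0,-0.1],"claw":0}

```text
time_s: 1.83
tcp_pos: [0.414, -0.2812, 0.2755]
tool_rot: [3.141, -0.0, 0.952]
ft_force: [0.7, 0.1, 0.5]
gripper_width: 1.002
grasp_force: 0.0
```

Emit:
arm_command:
  deltas:
    - {"slide":[0.81,-0.17,-0.06],"dr":[0,0,-0.1],"claw":0}
    - {"slide":[0.81,-0.14,-0.07],"dr":[0,0,-0.1],"claw":0}
    - {"slide":[0.82,-0.09,-0.06],"dr":[0,0,-0.1],"claw":0}
    - {"slide":[0.83,-0.05,-0.06],"dr":[0,0,-0.1],"claw":0}
    - {"slide":[0.82,-0.01,-0.06],"dr":[0,0,-0.1],"claw":0}

```text
time_s: 2.25
tcp_pos: [0.4797, -0.1297, 0.288]
tool_rot: [3.141, 0.0, 1.202]
ft_force: [0.4, -0.8, -0.5]
gripper_width: 1.001
grasp_force: 0.0
```

Emit:
arm_command:
  deltas:
    - {"slide":[0.82,0.03,-0.06],"dr":[0,0,-0.1],"claw":0}
    - {"slide":[0.83,0.08,-0.07],"dr":[0,0,-0.1],"claw":0}
    - {"slide":[0.81,0.11,-0.06],"dr":[0,0,-0.1],"claw":0}
    - {"slide":[0.81,0.15,-0.06],"dr":[0,0,-0.1],"claw":0}
    - {"slide":[0.8,0.2,-0.06],"dr":[0,0,-0.1],"claw":0}

```text
time_s: 2.67
tcp_pos: [0.5454, 0.0215, 0.3003]
tool_rot: [3.141, 0.0, 1.453]
ft_force: [-0.2, 0.4, 0.6]
gripper_width: 1.0
grasp_force: 0.0
```

```bash
python3 - <<'E'
from h import *
s=env.get_state();print(s['tcp_pos'],s['tool_rot'],s['time_s'])
m=eyes.camera_model('wrist');im=eyes.get_image('wrist');cv2.imwrite('pics/w1.png',im)
np.save('w1.npy',m,allow_pickle=True)
for n in ["keeper_mid","loop_bar","lever_hinge","lever_tip","board","module","loop"]:
    print(n,[(np.round(q['centre'],1).tolist(),round(q['p'],2)) for q in eyes.mark_of('wrist',n)[:2]])
E
```

```text
[0.54541329 0.02151612 0.30033126] [3.14092673e+00 2.20266576e-05 1.45250981e+00] 2.6667
keeper_mid [([326.9, 176.0], 0.73)]
loop_bar [([323.7, 184.3], 0.59)]
lever_hinge [([330.5, 116.7], 0.71)]
lever_tip [([326.4, 123.3], 0.58)]
board [([324.0, 143.6], 0.66)]
module [([329.1, 141.8], 0.74)]
loop []
```

View pics/w1.png

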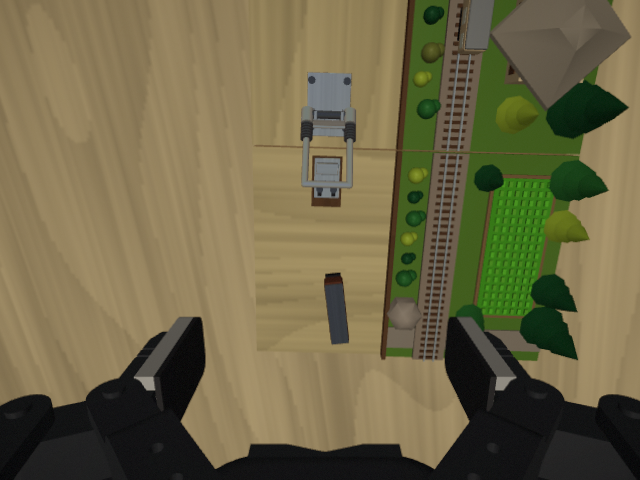

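The wrist view shows the joint line at rows 145–150 and the keeper foot at (327,157–206). The loop's bar is at (328,185), its legs run up to row 135, and the hinge is at about (330,115). I'll zoom in and triangulate.

```bash
python3 - <<'E'
from h import *
m=np.load('w1.npy',allow_pickle=True).item();S=eyes.camera_model('scene');T=eyes.camera_model('top')
a=atz(m,(256,145.5),.06);b=atz(m,(395,150),.06);d=b-a;print('joint',a,b,'yaw',np.arctan2(d[1],d[0]))
f1=atz(m,(250,20),.06);f2=atz(m,(253.5,140),.06);d=f1-f2;print('front',f1,f2,'yaw',np.arctan2(-d[0],d[1]))
print('bar',tri([ray(m,(328,184.5)),ray(S,(344.7,261.7)),ray(T,(266.6,200.6))]))
for n,q in dict(hinge=[(330.5,116.7),(362,290.3),(251.5,204.5)],tip=[(326.4,123.3),(362.2,272.5),(246.3,202.8)]).items():
    print(n,tri([ray(c,x) for c,x in zip((m,S,T),q)]))
im=cv2.imread('pics/w1.png');cv2.imwrite('pics/w1c.png',cv2.resize(im[60:215,290:365],None,fx=3.85,fy=3.85,interpolation=cv2.INTER_CUBIC))
E
```

```text
joint [0.49264726 0.08031242 0.06      ] [0.61116266 0.06261522 0.06      ] yaw -0.14822876298548468
front [0.50401451 0.17563353 0.06      ] [0.49128342 0.08507865 0.06      ] yaw -0.13967424389532918
bar (array([0.55090059, 0.04918264, 0.12164804]), [3.234663113274677e-05, 0.0017009336709592796, 0.0016768495717675534])
hinge (array([0.55579049, 0.09384833, 0.07363607]), [0.003827608210367643, 0.0028047387361486297, 0.004511329410669592])
tip (array([0.55178935, 0.09259671, 0.11639379]), [0.00297288194553203, 0.0012198358617378346, 0.0035740030424427317])
```

View pics/w1c.png

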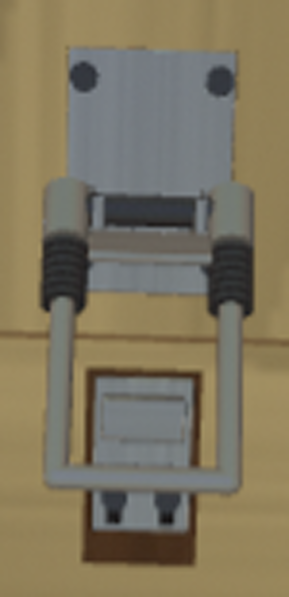

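```bash
cat >> h.py <<'E'
YAW=-0.145
ex=np.array([np.cos(YAW),np.sin(YAW),0]);ey=np.array([-np.sin(YAW),np.cos(YAW),0])
E
python3 - <<'E'
from h import *
m=np.load('w1.npy',allow_pickle=True).item()
f=lambda px,z:(lambda p:np.round([ex@p*1e3,ey@p*1e3],1))(atz(m,px,z))
c=lambda u,v:(290+u/3.85,60+v/3.85)
print('joint',f((256,145.5),.06),f((395,150),.06),'front edge',f((253.5,140),.06),f((250,20),.06),f((256,250),.06))
print('bar',f((328,184.5),.1216),'baseplate centre top',f(c(152,47),.062),'bot',f(c(153,295),.062))
for z in (.0,.0025,-.0025): print(z,'lip edge',f(c(143,440),.0773+z),'hook +y',f(c(145,393),.0773+z),'foot +y',f(c(144,377),.0668+z),'foot -y',f(c(141,530),.0668+z))
print('legs',f(c(62,300),.1),f(c(230,300),.1))
for n,p in dict(hinge=[.55579,.09385,0],tip=[.5518,.0926,0],bar=[.5509,.0492,0]).items(): print(n,ex@p*1e3,ey@p*1e3)
E
```

```text
joint [475.9 150.7] [595.7 150.3] front edge [473.8 155.2] [473.3 246.6] [473.9  56.2]
bar [538.  128.2] baseplate centre top [537.2 210.4] bot [539.  159.9]
0.0 lip edge [537.6 130. ] hook +y [537.7 140.1] foot +y [537.5 142.6] foot -y [537.9 108.4]
0.0025 lip edge [537.6 130.4] hook +y [537.7 140.3] foot +y [537.5 142.8] foot -y [537.8 108.8]
-0.0025 lip edge [537.6 129.7] hook +y [537.8 139.9] foot +y [537.5 142.3] foot -y [537.9 107.9]
legs [520.5 159.9] [553.8 160.9]
hinge 536.3968728964854 173.1725767749377
tip 532.6293598691926 171.35916959805223
bar 538.0097760033443 128.2845700964508
```

```bash
cat >> h.py <<'E'
X0,Y0=.538,.151
ez=np.array([0,0,1.])
def pose(y,z,phi,x=0.):
    """board mm -> world pos, Rotation; phi = lean of tool body to -y"""
    p=ex*(X0+x/1e3)+ey*(Y0+y/1e3)+ez*z/1e3
    zt=np.sin(phi)*ey-np.cos(phi)*ez; xt=np.cos(phi)*ey+np.sin(phi)*ez
    return p,R.from_matrix(np.stack([xt,np.cross(zt,xt),zt],1))
def state():
    s=env.get_state();p=s['tcp_pos'];Rt=R.from_euler('xyz',s['tool_rot']).as_matrix()
    print('t %.2f board x %.1f y %.1f z %.1f'%(s['time_s'],(ex@p-X0)*1e3,(ey@p-Y0)*1e3,p[2]*1e3),'phi %.3f'%np.arctan2(ey@Rt[:,2],-Rt[2,2]),
     'F xyz board',np.round([ex@s['ft_force'],ey@s['ft_force'],s['ft_force'][2]],1),'w %.1f grip %.1f'%(s['gripper_width']*85,s['grasp_force']))
E
python3 - <<'E'
from h import *
state();plan(*pose(16,163,-.45),10)
print();p,r=pose(16,163,-.45);plan(*pose(-3.7,122.1,-.45),5,p,r)
E
```

```text
t 3.07 board x -1.7 y -53.7 z 299.8 phi -0.000 F xyz board [ 0.1 -0.5 -0.2] w 85.2 grip 0.0
[0.17, 0.01, 0.34] [0.0, -0.09, 0.0]
[0.19, 0.01, 0.34] [0.0, -0.09, 0.0]
[0.21, 0.0, 0.32] [0.0, -0.09, 0.0]
[0.22, 0.01, 0.32] [0.0, -0.09, 0.0]
[0.23, 0.01, 0.3] [0.0, -0.09, 0.0]
[0.24, 0.01, 0.3] [0.0, -0.09, 0.0]
[0.26, 0.01, 0.28] [0.0, -0.09, 0.0]
[0.27, 0.01, 0.27] [0.0, -0.09, 0.0]
[0.29, 0.0, 0.26] [0.0, -0.09, 0.0]
[0.29, 0.01, 0.25] [0.0, -0.09, 0.0]
err mm [0.10410462 0.17260776 0.12476746] rot [0.00959556 0.0001457  0.02010574]

[0.0, 0.0, 0.23] [0.0, 0.0, 0.0]
[0.0, -0.0, 0.22] [0.0, 0.0, 0.0]
[0.0, 0.0, 0.23] [0.0, 0.0, 0.0]
[0.0, -0.0, 0.23] [0.0, 0.0, 0.0]
[0.0, -0.0, 0.22] [0.0, 0.0, 0.0]
err mm [-0.00571581 -0.03914273 -0.19979097] rot [-2.77555756e-17  0.00000000e+00  0.00000000e+00]
```

Emit:
arm_command:
  deltas:
    - {"slide":[0.17,0.01,0.34],"dr":[0.01,-0.09,0.05],"claw":0.35}
    - {"slide":[0.19,0.01,0.34],"dr":[0.01,-0.09,0],"claw":0.35}
    - {"slide":[0.21,0,0.32],"dr":[0,-0.09,0],"claw":0.35}
    - {"slide":[0.22,0.01,0.32],"dr":[0,-0.09,0],"claw":0.35}
    - {"slide":[0.23,0.01,0.3],"dr":[0,-0.09,0],"claw":0.35}

```text
time_s: 3.48
tcp_pos: [0.551, 0.0533, 0.2312]
tool_rot: [-3.133, 0.227, 1.424]
ft_force: [-0.4, -0.5, -0.8]
gripper_width: 0.649
grasp_force: 0.0
```

Emit:
arm_command:
  deltas:
    - {"slide":[0.24,0.01,0.3],"dr":[0,-0.09,0],"claw":0.35}
    - {"slide":[0.26,0.01,0.28],"dr":[0,-0.09,0],"claw":0.35}
    - {"slide":[0.27,0.01,0.27],"dr":[0,-0.09,0],"claw":0.35}
    - {"slide":[0.29,0,0.26],"dr":[0,-0.09,0],"claw":0.35}
    - {"slide":[0.29,0.01,0.25],"dr":[0,-0.09,0],"claw":0.35}

```text
time_s: 3.9
tcp_pos: [0.5572, 0.0875, 0.1626]
tool_rot: [-3.132, 0.452, 1.427]
ft_force: [0.3, -0.5, -0.7]
gripper_width: 0.649
grasp_force: 0.0
```

```bash
python3 - <<'E'
from h import *
state()
m=eyes.camera_model('wrist');im=eyes.get_image('wrist');cv2.imwrite('pics/w2.png',im)
np.save('w2.npy',m,allow_pickle=True)
plan(*pose(-3.7,122.1,-.45),5)
E
```

```text
t 3.90 board x 0.7 y 16.1 z 162.6 phi -0.452 F xyz board [ 0.4 -0.5 -0.7] w 55.2 grip 0.0
[-0.01, 0.01, 0.21] [-0.01, 0.0, 0.0]
[-0.02, 0.01, 0.21] [-0.01, 0.0, 0.0]
[-0.01, 0.0, 0.21] [-0.01, 0.0, 0.0]
[-0.02, 0.01, 0.2] [-0.01, 0.0, 0.0]
[-0.01, 0.01, 0.21] [-0.01, 0.0, 0.0]
err mm [-0.1694637  -0.08455054 -0.10640808] rot [0.01109106 0.0036234  0.00497887]
```

View pics/w2.png

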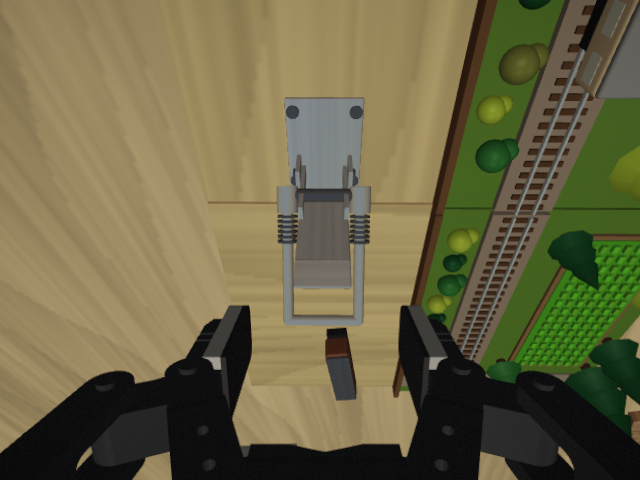

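The wrist view from the pre-grasp pose shows the loop legs at columns 287 and 361, centred between the open pads, with the bar at (324,321). I'll descend and grip.

```bash
python3 - <<'E'
from h import *
a=np.load('w1.npy',allow_pickle=True).item();b=np.load('w2.npy',allow_pickle=True).item()
p,e=tri([ray(a,(328,184.5)),ray(b,(324,321))]);print((ex@p-X0)*1e3,(ey@p-Y0)*1e3,p[2]*1e3,e)
E
```

```text
-0.15407989013083156 -22.62123474590266 122.57504268734765 [0.00015331161665474677, 0.00015331161665458555]
```

Emit:
arm_command:
  deltas:
    - {"slide":[-0.01,0.01,0.21],"dr":[-0.01,0,0],"claw":0.35}
    - {"slide":[-0.02,0.01,0.21],"dr":[-0.01,0,0],"claw":0.35}
    - {"slide":[-0.01,0,0.21],"dr":[0,0,0],"claw":0.35}
    - {"slide":[-0.02,0,0.2],"dr":[0,0,0],"claw":0.35}
    - {"slide":[-0.01,0,0.21],"dr":[0,0,0],"claw":0.35}

```text
time_s: 4.37
tcp_pos: [0.555, 0.0665, 0.1269]
tool_rot: [3.141, 0.449, 1.427]
ft_force: [-0.8, 1.0, 0.6]
gripper_width: 0.649
grasp_force: 0.0
```

Emit:
arm_command:
  deltas:
    - {"slide":[0,0,0],"dr":[0,0,0],"claw":0.45}
    - {"slide":[0,0,0],"dr":[0,0,0],"claw":0.52}
    - {"slide":[0,0,0],"dr":[0,0,0],"claw":0.6}
    - {"slide":[0,0,0],"dr":[0,0,0],"claw":0.6}
    - {"slide":[0,0,0],"dr":[0,0,0],"claw":0.6}

```text
time_s: 4.78
tcp_pos: [0.5538, 0.0675, 0.127]
tool_rot: [-3.138, 0.451, 1.429]
ft_force: [-5.6, -1.5, 2.0]
gripper_width: 0.415
grasp_force: 54.4
```

```bash
cat >> h.py <<'E'
def chain(t,rho,s=17,off=11,dphi=-.45-.583,x=0):
    """tool pose when lever at t, loop rise rho; gripped s from bar, TCP off behind leg"""
    py,pz=24+18*np.cos(t-.1),71.5+18*np.sin(t-.1); phi=dphi+0
    by,bz=py-59*np.cos(rho),pz+59*np.sin(rho)
    phi=-rho+.583-.45 if dphi is None else dphi
    gy,gz=by+s*np.cos(rho),bz-s*np.sin(rho)
    return (by,bz),(gy-off*np.sin(phi),gz+off*np.cos(phi),phi)
E
python3 - <<'E'
from h import *
state()
from scipy.optimize import least_squares
print([ (t,r,np.round(chain(t,r,dphi=None),1).tolist()) for t,r in [(1.55,.583),(1.55,.3),(1.55,0),(1.55,-.35)]])
E
```

```text
t 4.78 board x 0.2 y -4.2 z 127.0 phi -0.451 F xyz board [-5.3 -2.3  2. ] w 35.3 grip 54.4Traceback (most recent call last):
  File "<stdin>", line 4, in <module>
  File "h.py", line 44, in chain
    py,pz=24+18*np.cos(t-.1),71.5+18*np.sin(t-.1); phi=dphi+0
                                                       ~~~~^~
TypeError: unsupported operand type(s) for +: 'NoneType' and 'int'
```

```bash
python3 - <<'E'
import re
s=open('h.py').read();i=s.index('def chain');s=s[:i]+'''def chain(t,rho,s=14.8,off=14.,c=.137):
    """bar place and tool pose (y,z,phi) when lever at t, loop rise rho; gripped s from bar, TCP off behind leg"""
    py,pz=24+18*np.cos(t-.1),71.5+18*np.sin(t-.1); phi=c-rho
    by,bz=py-59*np.cos(rho),pz+59*np.sin(rho)
    return np.array([by,bz]),np.array([by+s*np.cos(rho)-off*np.sin(phi),bz-s*np.sin(rho)+off*np.cos(phi),phi])
def path(cs,dec=3):
    """rows between successive tool poses (y,z,phi) in slide x,z and dr y"""
    for a,b in zip(cs[:-1],cs[1:]):
        d=(b-a)[:2]; f=a[2]; print([round((d[0]*np.cos(f)+d[1]*np.sin(f))/40,dec),round((d[0]*np.sin(f)-d[1]*np.cos(f))/40,dec)],round((b[2]-f)/.5,dec))
'''
open('h.py','w').write(s)
E
python3 - <<'E'
from h import *
state();print(chain(1.55,.588))
cs=[chain(1.55,r)[1] for r in np.linspace(.588,-.012,13)];path(cs)
E
```

```text
t 4.78 board x 0.2 y -4.2 z 127.0 phi -0.451 F xyz board [-5.3 -2.3  2. ] w 35.3 grip 54.4
(array([-22.92200272, 122.09601761]), array([ -4.5055163 , 126.48665038,  -0.451     ]))
[np.float64(-0.024), np.float64(0.055)] 0.1
[np.float64(-0.024), np.float64(0.055)] 0.1
[np.float64(-0.024), np.float64(0.055)] 0.1
[np.float64(-0.024), np.float64(0.055)] 0.1
[np.float64(-0.024), np.float64(0.055)] 0.1
[np.float64(-0.024), np.float64(0.055)] 0.1
[np.float64(-0.024), np.float64(0.055)] 0.1
[np.float64(-0.024), np.float64(0.055)] 0.1
[np.float64(-0.024), np.float64(0.055)] 0.1
[np.float64(-0.024), np.float64(0.055)] 0.1
[np.float64(-0.024), np.float64(0.055)] 0.1
[np.float64(-0.024), np.float64(0.055)] 0.1
```

Emit:
arm_command:
  deltas:
    - {"slide":[-0.024,-0.01,0.055],"dr":[0,0.1,0],"claw":0.6}
    - {"slide":[-0.024,0,0.055],"dr":[0,0.1,0],"claw":0.6}
    - {"slide":[-0.024,0,0.055],"dr":[0,0.1,0],"claw":0.6}
    - {"slide":[0,0,0],"dr":[0,0,0],"claw":0.6}
    - {"slide":[0,0,0],"dr":[0,0,0],"claw":0.6}

```text
time_s: 5.2
tcp_pos: [0.553, 0.0624, 0.1218]
tool_rot: [-3.14, 0.301, 1.428]
ft_force: [-5.9, -1.0, 0.5]
gripper_width: 0.41
grasp_force: 54.4
```

```bash
python3 - <<'E'
from h import *
state();print(chain(1.55,.438))
E
```

```text
t 5.20 board x 0.1 y -9.4 z 121.8 phi -0.301 F xyz board [-5.7 -1.8  0.5] w 34.9 grip 54.4
(array([-27.26145234, 114.39245139]), array([ -9.70789118, 121.48590743,  -0.301     ]))
```

Emit:
arm_command:
  deltas:
    - {"slide":[-0.024,-0.01,0.055],"dr":[0,0.1,0],"claw":0.6}
    - {"slide":[-0.024,-0.01,0.055],"dr":[0,0.1,0],"claw":0.6}
    - {"slide":[-0.024,0,0.055],"dr":[0,0.1,0],"claw":0.6}
    - {"slide":[-0.024,0,0.055],"dr":[0,0.1,0],"claw":0.6}
    - {"slide":[-0.024,0,0.055],"dr":[0,0.1,0],"claw":0.6}

```text
time_s: 5.62
tcp_pos: [0.552, 0.0563, 0.112]
tool_rot: [-3.141, 0.049, 1.43]
ft_force: [-2.4, 0.6, -0.7]
gripper_width: 0.413
grasp_force: 54.3
```

Emit:
arm_command:
  deltas:
    - {"slide":[-0.024,0,0.055],"dr":[0,0.1,0],"claw":0.6}
    - {"slide":[-0.024,0,0.055],"dr":[0,0.1,0],"claw":0.6}
    - {"slide":[-0.024,0,0.055],"dr":[0,0.1,0],"claw":0.6}
    - {"slide":[-0.024,0,0.055],"dr":[0,0.1,0],"claw":0.6}
    - {"slide":[-0.024,0,0.055],"dr":[0,0.1,0],"claw":0.6}

```text
time_s: 6.03
tcp_pos: [0.5513, 0.0519, 0.1007]
tool_rot: [-3.141, -0.2, 1.43]
ft_force: [-2.3, -0.1, -1.2]
gripper_width: 0.414
grasp_force: 54.3
```

```bash
python3 - <<'E'
from h import *
state();print(chain(1.55,-.062))
m=eyes.camera_model('wrist');im=eyes.get_image('wrist');cv2.imwrite('pics/w3.png',im);np.save('w3.npy',m,allow_pickle=True)
E
```

```text
t 6.03 board x 0.0 y -19.9 z 100.7 phi 0.200 F xyz board [-2.3 -0.5 -1.2] w 35.2 grip 54.3
(array([-32.71758847,  85.71317695]), array([-20.71367327, 100.35389578,   0.199     ]))
```

View pics/w3.png

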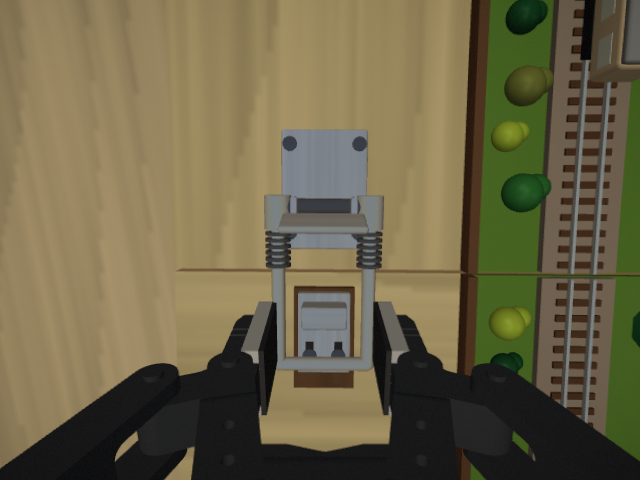

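The wrist view shows the loop gripped with its bar at (324,364), beyond the keeper's lip edge at about row 329. The joint line is at row 270.

```bash
python3 - <<'E'
from h import *
a=np.load('w1.npy',allow_pickle=True).item();b=np.load('w3.npy',allow_pickle=True).item()
B=lambda p:np.round([(ex@p-X0)*1e3,(ey@p-Y0)*1e3,p[2]*1e3],1)
for v in (328,329,330):
  p,e=tri([ray(a,(327.1,174.3)),ray(b,(324,v))]);print('lip',B(p),e[0])
print('lip at z',B(atz(b,(324,329),.0773)),'joint',B(atz(b,(200,270),.06)),B(atz(b,(440,271.5),.06)),'bar',B(atz(b,(324,364),.0857)))
im=cv2.imread('pics/w3.png');g=im[:,324-12:324+12].mean((1,2));print(np.round(g[262:372]).astype(int).tolist())
cs=[chain(1.55,r)[1] for r in np.linspace(-.062,-.362,7)];path(cs)
for r in (-.2,-.25,-.3,-.35,-.4): print(r,chain(1.55,r))
E
```

```text
lip [ -0.5 -21.2  75.2] 8.92047899668138e-05
lip [ -0.5 -20.9  77.5] 7.589825785877734e-05
lip [ -0.5 -20.7  79.7] 6.295647093160155e-05
lip at z [ -0.6 -21.   77.3] joint [-54.4  -0.4  60. ] [49.5 -0.5 60. ] bar [ -0.5 -32.   85.7]
[129, 129, 129, 129, 129, 129, 123, 100, 84, 86, 120, 135, 134, 133, 131, 130, 130, 131, 130, 131, 131, 132, 134, 120, 77, 35, 46, 52, 52, 70, 82, 113, 130, 133, 134, 133, 133, 133, 133, 114, 87, 81, 80, 80, 81, 91, 115, 128, 131, 132, 132, 131, 129, 130, 130, 131, 131, 131, 131, 131, 130, 130, 129, 128, 128, 129, 121, 113, 124, 133, 133, 133, 133, 133, 133, 133, 133, 133, 133, 129, 121, 120, 120, 119, 119, 119, 119, 119, 118, 111, 109, 106, 104, 104, 97, 91, 102, 113, 121, 125, 128, 130, 131, 130, 129, 126, 122, 113, 116, 119]
[np.float64(-0.024), np.float64(0.055)] 0.1
[np.float64(-0.024), np.float64(0.055)] 0.1
[np.float64(-0.024), np.float64(0.055)] 0.1
[np.float64(-0.024), np.float64(0.055)] 0.1
[np.float64(-0.024), np.float64(0.055)] 0.1
[np.float64(-0.024), np.float64(0.055)] 0.1
-0.2 (array([-31.65487824,  77.64734332]), array([-21.77909554,  93.80016178,   0.337     ]))
-0.25 (array([-30.99678303,  74.77200024]), array([-21.94064693,  91.3982153 ,   0.387     ]))
-0.3 (array([-30.19580301,  71.93314165]), array([-21.98194913,  88.99119642,   0.437     ]))
-0.35 (array([-29.25394021,  69.1378632 ]), array([-21.90289892,  86.58512144,   0.487     ]))
-0.4 (array([-28.1735488 ,  66.39315164]), array([-21.70369387,  84.18600429,   0.537     ]))
```

Emit:
arm_command:
  deltas:
    - {"slide":[-0.024,0,0.055],"dr":[0,0.1,0],"claw":0.6}
    - {"slide":[-0.024,0,0.055],"dr":[0,0.1,0],"claw":0.6}
    - {"slide":[-0.024,0,0.055],"dr":[0,0.1,0],"claw":0.6}
    - {"slide":[-0.019,0,0.044],"dr":[0,0.08,0],"claw":0.6}
    - {"slide":[0,0,0],"dr":[0,0,0],"claw":0.6}

```text
time_s: 6.5
tcp_pos: [0.551, 0.05, 0.091]
tool_rot: [-3.139, -0.389, 1.427]
ft_force: [-2.3, 0.4, 0.3]
gripper_width: 0.413
grasp_force: 54.5
```

```bash
python3 - <<'E'
from h import *
state();print(chain(1.55,-.252))
E
```

```text
t 6.50 board x -0.0 y -21.9 z 91.0 phi 0.389 F xyz board [-2.4  0.1  0.3] w 35.1 grip 54.5
(array([-30.96747505,  74.65769785]), array([-21.94460947,  91.30199191,   0.389     ]))
```

Emit:
arm_command:
  deltas:
    - {"slide":[-0.005,0,0.011],"dr":[0,0.02,0],"claw":0.6}
    - {"slide":[-0.005,0,0.011],"dr":[0,0.02,0],"claw":0.6}
    - {"slide":[-0.005,0,0.011],"dr":[0,0.02,0],"claw":0.6}
    - {"slide":[-0.005,0,0.011],"dr":[0,0.02,0],"claw":0.6}
    - {"slide":[0,0,0],"dr":[0,0,0],"claw":0.6}

```text
time_s: 6.92
tcp_pos: [0.551, 0.0505, 0.0895]
tool_rot: [-3.141, -0.43, 1.428]
ft_force: [-1.7, 0.0, -1.3]
gripper_width: 0.41
grasp_force: 54.3
```

Emit:
arm_command:
  deltas:
    - {"slide":[-0.005,0,0.011],"dr":[0,0.02,0],"claw":0.6}
    - {"slide":[-0.005,0,0.011],"dr":[0,0.02,0],"claw":0.6}
    - {"slide":[0,0,0],"dr":[0,0,0],"claw":0.6}
    - {"slide":[0,0,0],"dr":[0,0,0],"claw":0.6}
    - {"slide":[0,0,0],"dr":[0,0,0],"claw":0.6}

```text
time_s: 7.33
tcp_pos: [0.5511, 0.0505, 0.0887]
tool_rot: [-3.141, -0.45, 1.428]
ft_force: [-1.4, -1.3, -3.0]
gripper_width: 0.413
grasp_force: 54.3
```

```bash
python3 - <<'E'
from h import *
state();print(chain(1.55,-.312))
E
```

```text
t 7.33 board x -0.0 y -21.4 z 88.7 phi 0.450 F xyz board [-1.2 -1.5 -3. ] w 35.1 grip 54.3
(array([-29.9825215,  71.258035 ]), array([-21.97395076,  88.41342549,   0.449     ]))
```

Emit:
arm_command:
  deltas:
    - {"slide":[-0.005,0,0.011],"dr":[0,0.02,0],"claw":0.6}
    - {"slide":[-0.005,0,0.011],"dr":[0,0.02,0],"claw":0.6}
    - {"slide":[0,0,0],"dr":[0,0,0],"claw":0.6}
    - {"slide":[0,0,0],"dr":[0,0,0],"claw":0.6}
    - {"slide":[0,0,0],"dr":[0,0,0],"claw":0.6}

```text
time_s: 7.75
tcp_pos: [0.5511, 0.0504, 0.0881]
tool_rot: [-3.141, -0.47, 1.429]
ft_force: [-4.5, -1.8, 1.7]
gripper_width: 0.415
grasp_force: 54.4
```

Emit:
arm_command:
  deltas:
    - {"slide":[-0.005,0,0.011],"dr":[0,0.02,0],"claw":0.6}
    - {"slide":[0,0,0],"dr":[0,0,0],"claw":0.6}
    - {"slide":[0,0,0],"dr":[0,0,0],"claw":0.6}
    - {"slide":[0,0,0],"dr":[0,0,0],"claw":0.6}
    - {"slide":[0,0,0],"dr":[0,0,0],"claw":0.6}

```text
time_s: 8.17
tcp_pos: [0.5512, 0.0504, 0.088]
tool_rot: [-3.141, -0.48, 1.429]
ft_force: [-6.0, -2.6, 2.5]
gripper_width: 0.407
grasp_force: 54.7
```

```bash
python3 - <<'E'
from h import *
state();print(chain(1.55,-.342)); s=env.get_state();print(s['moment'])
E
```

```text
t 8.17 board x 0.1 y -21.5 z 88.0 phi 0.480 F xyz board [-5.5 -3.5  2.5] w 34.6 grip 54.7
(array([-29.41401272,  69.58188978]), array([-21.92363009,  86.96978201,   0.479     ]))
[-0.56510655  0.84259129  0.24447544]
```

```bash
python3 - <<'E'
from h import *
from scipy.optimize import fsolve
def sol(by,bz):
    return fsolve(lambda v:chain(v[0],v[1])[0]-[by,bz],[1.3,-.33])
ys=np.arange(-29.2,-18.9,.8)
q=[sol(y,70.6) for y in ys]; cs=[chain(*v)[1] for v in q]
print(np.round(q,3).tolist()); path(cs)
E
```

```text
[[1.517, -0.322], [1.469, -0.32], [1.419, -0.316], [1.368, -0.312], [1.316, -0.306], [1.261, -0.3], [1.204, -0.292], [1.143, -0.283], [1.08, -0.272], [1.011, -0.259], [0.938, -0.244], [0.856, -0.227], [0.765, -0.205]]
[np.float64(0.019), np.float64(0.01)] -0.005
[np.float64(0.019), np.float64(0.01)] -0.007
[np.float64(0.019), np.float64(0.01)] -0.009
[np.float64(0.02), np.float64(0.011)] -0.011
[np.float64(0.02), np.float64(0.011)] -0.013
[np.float64(0.02), np.float64(0.011)] -0.016
[np.float64(0.021), np.float64(0.012)] -0.018
[np.float64(0.021), np.float64(0.012)] -0.021
[np.float64(0.022), np.float64(0.013)] -0.025
[np.float64(0.023), np.float64(0.013)] -0.03
[np.float64(0.024), np.float64(0.014)] -0.036
[np.float64(0.025), np.float64(0.015)] -0.043
```

Emit:
arm_command:
  deltas:
    - {"slide":[0.022,0,-0.013],"dr":[0,-0.04,0],"claw":0.6}
    - {"slide":[0.019,0,0.01],"dr":[0,-0.005,0],"claw":0.6}
    - {"slide":[0.019,0,0.01],"dr":[0,-0.007,0],"claw":0.6}
    - {"slide":[0,0,0],"dr":[0,0,0],"claw":0.6}
    - {"slide":[0,0,0],"dr":[0,0,0],"claw":0.6}

```text
time_s: 8.58
tcp_pos: [0.5515, 0.0528, 0.0881]
tool_rot: [-3.141, -0.454, 1.429]
ft_force: [-3.8, -2.3, -0.3]
gripper_width: 0.413
grasp_force: 54.4
```

```bash
cat >> h.py <<'E'
def bar(s=14.8,off=14.,c=.137):
    st=env.get_state();p=st['tcp_pos'];Rt=R.from_euler('xyz',st['tool_rot']).as_matrix()
    phi=np.arctan2(ey@Rt[:,2],-Rt[2,2]);rho=c-phi
    print('bar y %.1f z %.1f'%((ey@p-Y0)*1e3-s*np.cos(rho)+off*np.sin(phi),p[2]*1e3+s*np.sin(rho)-off*np.cos(phi)),'rho %.3f'%rho)
E
python3 -c "
from h import *
state();bar()"
```

```text
t 8.58 board x 0.0 y -19.1 z 88.1 phi 0.454 F xyz board [-3.5 -2.8 -0.3] w 35.1 grip 54.4
bar y -27.0 z 70.9 rho -0.317
```

Free of the foot, with only light lever drag. I'll continue towards the post.

Emit:
arm_command:
  deltas:
    - {"slide":[0.019,0,0.01],"dr":[0,-0.009,0],"claw":0.6}
    - {"slide":[0.02,0,0.011],"dr":[0,-0.011,0],"claw":0.6}
    - {"slide":[0.02,0,0.011],"dr":[0,-0.013,0],"claw":0.6}
    - {"slide":[0.02,0,0.011],"dr":[0,-0.016,0],"claw":0.6}
    - {"slide":[0,0,0],"dr":[0,0,0],"claw":0.6}

```text
time_s: 9.0
tcp_pos: [0.552, 0.0562, 0.088]
tool_rot: [-3.141, -0.429, 1.429]
ft_force: [-3.4, -3.3, -1.5]
gripper_width: 0.412
grasp_force: 54.4
```

```bash
python3 -c "
from h import *
state();bar()"
```

```text
t 9.00 board x 0.1 y -15.6 z 88.0 phi 0.429 F xyz board [-2.9 -3.7 -1.5] w 35.0 grip 54.4
bar y -24.0 z 71.0 rho -0.292
```

Emit:
arm_command:
  deltas:
    - {"slide":[0.021,0,0.012],"dr":[0,-0.018,0],"claw":0.6}
    - {"slide":[0.021,0,0.012],"dr":[0,-0.021,0],"claw":0.6}
    - {"slide":[0.011,0,0.006],"dr":[0,-0.012,0],"claw":0.6}
    - {"slide":[0,0,0],"dr":[0,0,0],"claw":0.6}
    - {"slide":[0,0,0],"dr":[0,0,0],"claw":0.6}

```text
time_s: 9.42
tcp_pos: [0.5523, 0.0585, 0.0877]
tool_rot: [-3.141, -0.404, 1.429]
ft_force: [-3.1, -3.6, 0.0]
gripper_width: 0.411
grasp_force: 54.5
```

```bash
python3 -c "
from h import *
state();bar()"
```

```text
t 9.42 board x 0.0 y -13.3 z 87.7 phi 0.404 F xyz board [-2.6 -4.   0. ] w 35.0 grip 54.5
bar y -22.1 z 70.9 rho -0.267
```

Emit:
arm_command:
  deltas:
    - {"slide":[0.011,0,0.006],"dr":[0,-0.012,0],"claw":0.6}
    - {"slide":[0.011,0,0.007],"dr":[0,-0.014,0],"claw":0.6}
    - {"slide":[0,0,0],"dr":[0,0,0],"claw":0.6}
    - {"slide":[0,0,0],"dr":[0,0,0],"claw":0.6}
    - {"slide":[0,0,0],"dr":[0,0,0],"claw":0.6}

```text
time_s: 9.83
tcp_pos: [0.5524, 0.0594, 0.0876]
tool_rot: [-3.141, -0.391, 1.429]
ft_force: [-3.4, -4.0, -0.4]
gripper_width: 0.412
grasp_force: 54.5
```

```bash
python3 -c "
from h import *
state();bar()"
```

```text
t 9.83 board x 0.1 y -12.4 z 87.6 phi 0.391 F xyz board [-2.8 -4.5 -0.4] w 35.0 grip 54.5
bar y -21.4 z 71.0 rho -0.254
```

Emit:
arm_command:
  deltas:
    - {"slide":[0.011,0,0.006],"dr":[0,-0.015,0],"claw":0.6}
    - {"slide":[0.011,0,0.007],"dr":[0,-0.016,0],"claw":0.6}
    - {"slide":[0,0,0],"dr":[0,0,0],"claw":0.6}
    - {"slide":[0,0,0],"dr":[0,0,0],"claw":0.6}
    - {"slide":[0,0,0],"dr":[0,0,0],"claw":0.6}

```text
time_s: 10.25
tcp_pos: [0.5526, 0.0604, 0.0875]
tool_rot: [-3.141, -0.375, 1.429]
ft_force: [-3.9, -4.6, 0.8]
gripper_width: 0.414
grasp_force: 54.5
```

```bash
python3 -c "
from h import *
state();bar()"
```

```text
t 10.25 board x 0.0 y -11.4 z 87.5 phi 0.375 F xyz board [-3.2 -5.1  0.8] w 35.2 grip 54.5
bar y -20.7 z 71.0 rho -0.238
```

Emit:
arm_command:
  deltas:
    - {"slide":[0.011,0,0.006],"dr":[0,-0.018,0],"claw":0.6}
    - {"slide":[0.011,0,0.007],"dr":[0,-0.018,0],"claw":0.6}
    - {"slide":[0,0,0],"dr":[0,0,0],"claw":0.6}
    - {"slide":[0,0,0],"dr":[0,0,0],"claw":0.6}
    - {"slide":[0,0,0],"dr":[0,0,0],"claw":0.6}

```text
time_s: 10.67
tcp_pos: [0.5527, 0.0611, 0.0875]
tool_rot: [-3.141, -0.357, 1.429]
ft_force: [-4.6, -5.9, 1.2]
gripper_width: 0.408
grasp_force: 54.6
```

```bash
python3 -c "
from h import *
state();bar()"
```

```text
t 10.67 board x 0.1 y -10.7 z 87.5 phi 0.357 F xyz board [-3.7 -6.5  1.2] w 34.7 grip 54.6
bar y -20.3 z 71.1 rho -0.220
```

Emit:
arm_command:
  deltas:
    - {"slide":[0.012,0,0.006],"dr":[0,0,0],"claw":0.6}
    - {"slide":[0,0,0],"dr":[0,0,0],"claw":0.6}
    - {"slide":[0,0,0],"dr":[0,0,0],"claw":0.6}
    - {"slide":[0,0,0],"dr":[0,0,0],"claw":0.6}
    - {"slide":[0,0,0],"dr":[0,0,0],"claw":0.6}

```text
time_s: 11.08
tcp_pos: [0.5527, 0.0612, 0.0874]
tool_rot: [-3.141, -0.356, 1.429]
ft_force: [-5.8, -7.1, 1.2]
gripper_width: 0.414
grasp_force: 54.7
```

```bash
python3 - <<'E'
from h import *
state();bar()
im=eyes.get_image('wrist');s=eyes.get_image('scene')
o=np.hstack([im[200:440,200:440],np.zeros((240,5,3),np.uint8),cv2.resize(s[240:310,310:390],(274,240),interpolation=2)])
cv2.imwrite('pics/w4.png',cv2.resize(o,None,fx=1.5,fy=1.5,interpolation=cv2.INTER_CUBIC))
E
```

```text
t 11.08 board x 0.1 y -10.6 z 87.4 phi 0.356 F xyz board [-4.7 -7.9  1.2] w 35.1 grip 54.7
bar y -20.1 z 71.1 rho -0.219
```

View pics/w4.png

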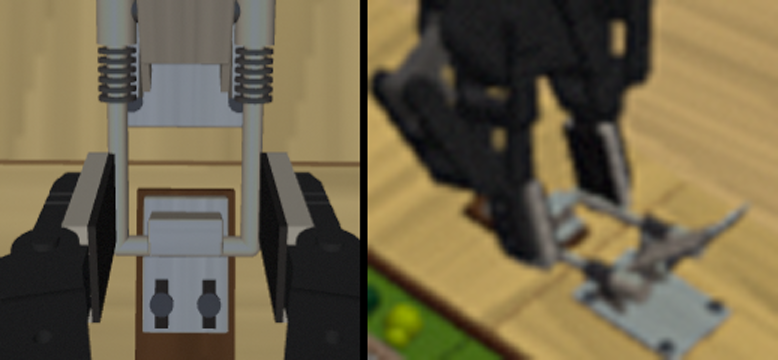

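The wrist crop shows the hook lip covering the middle of the bar (crop 185,240), so the loop is hooked against the post. The scene crop shows the lever drawn over to about 0.8 rad. I'll release and back off.

Emit:
arm_command:
  deltas:
    - {"slide":[0,0,0],"dr":[0,0,0],"claw":0.5}
    - {"slide":[0,0,0],"dr":[0,0,0],"claw":0.35}
    - {"slide":[0,0,0],"dr":[0,0,0],"claw":0.35}
    - {"slide":[0,0,0],"dr":[0,0,0],"claw":0.35}
    - {"slide":[0,0,-0.1],"dr":[0,0,0],"claw":0.35}

```text
time_s: 11.6
tcp_pos: [0.5524, 0.0612, 0.0907]
tool_rot: [-3.14, -0.358, 1.429]
ft_force: [-0.4, 0.7, -0.7]
gripper_width: 0.65
grasp_force: 0.0
```

Emit:
arm_command:
  deltas:
    - {"slide":[0,0,-0.3],"dr":[0,0,0],"claw":0.35}
    - {"slide":[0,0,-0.4],"dr":[0,0,0],"claw":0.35}
    - {"slide":[0,0,-0.4],"dr":[0,0,0],"claw":0.35}
    - {"slide":[0,0,-0.4],"dr":[0,0,0],"claw":0.35}
    - {"slide":[0,0,-0.4],"dr":[0,0,0],"claw":0.35}

```text
time_s: 12.02
tcp_pos: [0.5491, 0.034, 0.1642]
tool_rot: [3.141, -0.358, 1.429]
ft_force: [1.3, 0.2, 1.1]
gripper_width: 0.648
grasp_force: 0.0
```

```bash
python3 - <<'E'
from h import *
state()
m=eyes.camera_model('wrist');im=eyes.get_image('wrist');np.save('w5.npy',m,allow_pickle=True);s=eyes.get_image('scene')
for n in ['lever_tip','lever_hinge']:
  print(n,[(np.round(q['centre'],1).tolist(),round(q['p'],2)) for c in('wrist','scene') for q in eyes.mark_of(c,n)[:1]])
cv2.imwrite('pics/w5.png',np.vstack([im[60:420],np.hstack([cv2.resize(s[240:310,320:400],(274,240),interpolation=2),np.zeros((240,366,3),np.uint8)])]))
E
```

```text
t 12.02 board x 0.5 y -38.0 z 164.2 phi 0.358 F xyz board [1.2 0.4 1.1] w 55.0 grip 0.0
lever_tip [([320.1, 128.4], 0.78), ([374.8, 285.7], 0.72)]
lever_hinge [([324.4, 208.4], 0.81), ([359.6, 291.1], 0.89)]
```

View pics/w5.png

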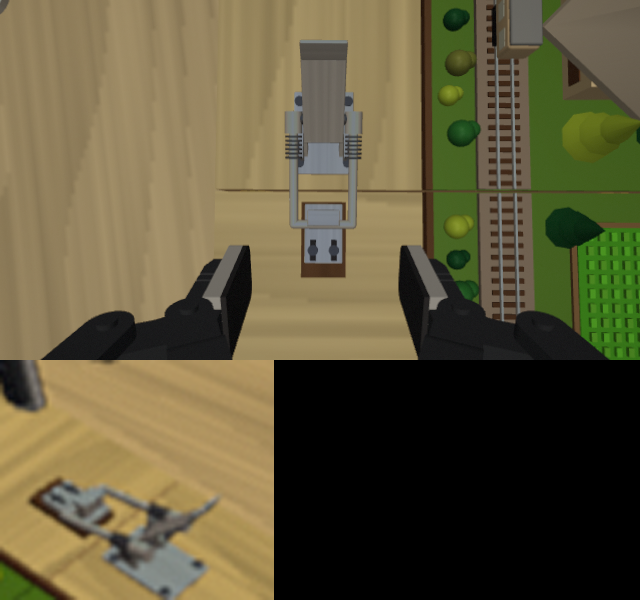

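```bash
python3 - <<'E'
from h import *
b=np.load('w5.npy',allow_pickle=True).item();S=eyes.camera_model('scene')
B=lambda p:np.round([(ex@p-X0)*1e3,(ey@p-Y0)*1e3,p[2]*1e3],1)
p,e=tri([ray(b,(320.1,128.4)),ray(S,(374.8,285.7))]);print('tip',B(p),e)
for t in (.6,.7,.8,.9,1.): print(t,'tip',24+50*np.cos(t)-4.5*np.sin(t),71.5+50*np.sin(t)+4.5*np.cos(t))
im=cv2.imread('pics/w5.png');cv2.imwrite('pics/w5c.png',cv2.resize(im[180:290,270:375],None,fx=5,fy=5,interpolation=cv2.INTER_CUBIC))
E
```

```text
tip [ -1.3  55.4 109.6] [0.0017039457276249636, 0.0017039457276248019]
0.6 tip 62.725889615206256 103.44613393684533
0.7 tip 59.343129771654816 107.15267420466475
0.8 tip 55.60723305831042 110.50298473703839
0.9 tip 51.55552732020954 113.46359033859217
1.0 tip 47.22849586177146 116.00490961680146
```

View pics/w5c.png

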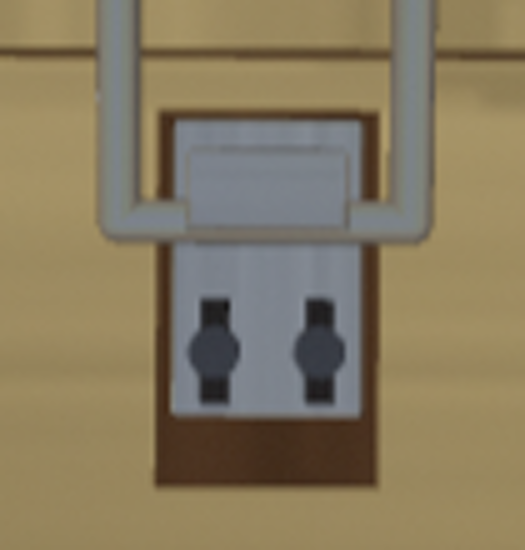

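The crop shows the hook lip (190–345, 145–230) over the bar, so the loop is securely hooked. The lever is at about 0.8 rad. Next I'll close the fingers and go to the lever.

```bash
cat >> h.py <<'E'
def press(t,L=47.,gap=0.,k=.8,tip=19.):
    f=k*t
    return np.array([24+L*np.cos(t)-4.5*np.sin(t)-(tip+gap)*np.sin(f),71.5+L*np.sin(t)+4.5*np.cos(t)+(tip+gap)*np.cos(f),f])
E
python3 - <<'E'
from h import *
state();q=press(.8,gap=25);print(q)
plan(*pose(*q),5);path([press(.8,gap=25),press(.8,gap=5),press(.8)])
E
```

```text
t 12.32 board x -0.5 y -37.4 z 161.3 phi 0.358 F xyz board [ 1.   0.3 -0.4] w 54.8 grip 0.0
[ 27.24051351 143.64312981   0.64      ]
[0.27, 0.0, 0.2] [-0.0, 0.11, 0.0]
[0.26, 0.01, 0.21] [-0.0, 0.11, 0.0]
[0.25, 0.0, 0.22] [-0.0, 0.11, 0.0]
[0.24, 0.01, 0.24] [-0.0, 0.11, 0.0]
[0.22, -0.0, 0.25] [-0.0, 0.11, 0.0]
err mm [-0.04928011 -0.01006186  0.03306738] rot [-0.00341415  0.00744143  0.00132331]
[np.float64(-0.0), np.float64(0.5)] 0.0
[np.float64(0.0), np.float64(0.125)] 0.0
```

Emit:
arm_command:
  deltas:
    - {"slide":[0.27,0,0.2],"dr":[0,0.11,0],"claw":1}
    - {"slide":[0.26,0.01,0.21],"dr":[0,0.11,0],"claw":1}
    - {"slide":[0.25,0,0.22],"dr":[0,0.11,0],"claw":1}
    - {"slide":[0.24,0.01,0.24],"dr":[0,0.11,0],"claw":1}
    - {"slide":[0.22,0,0.25],"dr":[0,0.11,0],"claw":1}

```text
time_s: 12.73
tcp_pos: [0.5582, 0.0993, 0.1432]
tool_rot: [-3.139, -0.635, 1.427]
ft_force: [-0.8, 1.2, -0.6]
gripper_width: 0.001
grasp_force: 0.0
```

Emit:
arm_command:
  deltas:
    - {"slide":[0,0,0.15],"dr":[0,0,0],"claw":1}
    - {"slide":[0,0,0.1],"dr":[0,0,0],"claw":1}
    - {"slide":[0,0,0.08],"dr":[0,0,0],"claw":1}
    - {"slide":[0,0,0.05],"dr":[0,0,0],"claw":1}
    - {"slide":[0,0,0.03],"dr":[0,0,0],"claw":1}

```text
time_s: 13.15
tcp_pos: [0.5603, 0.1081, 0.1313]
tool_rot: [-3.141, -0.632, 1.429]
ft_force: [0.1, -0.7, -0.6]
gripper_width: 0.002
grasp_force: 0.0
```

```bash
python3 - <<'E'
from h import *
state();print(press(.8,gap=0))
E
```

```text
t 13.15 board x 0.8 y 36.9 z 131.3 phi 0.632 F xyz board [ 0.2 -0.6 -0.6] w 0.1 grip 0.0
[ 42.17039954 123.59073586   0.64      ]
```

Emit:
arm_command:
  deltas:
    - {"slide":[0,-0.01,0.05],"dr":[0,0,0],"claw":1}
    - {"slide":[0,-0.01,0.05],"dr":[0,0,0],"claw":1}
    - {"slide":[0,0,0.04],"dr":[0,0,0],"claw":1}
    - {"slide":[0,0,0.04],"dr":[0,0,0],"claw":1}
    - {"slide":[0,0,0],"dr":[0,0,0],"claw":1}

```text
time_s: 13.57
tcp_pos: [0.5598, 0.1124, 0.1252]
tool_rot: [-3.141, -0.632, 1.428]
ft_force: [0.1, -0.4, -0.5]
gripper_width: 0.001
grasp_force: 0.0
```

Emit:
arm_command:
  deltas:
    - {"slide":[0,0,0.02],"dr":[0,0,0],"claw":1}
    - {"slide":[0,0,0.02],"dr":[0,0,0],"claw":1}
    - {"slide":[0,0,0.02],"dr":[0,0,0],"claw":1}
    - {"slide":[0,0,0],"dr":[0,0,0],"claw":1}
    - {"slide":[0,0,0],"dr":[0,0,0],"claw":1}

```text
time_s: 13.98
tcp_pos: [0.5603, 0.1137, 0.1237]
tool_rot: [-3.142, -0.632, 1.429]
ft_force: [-0.3, -0.1, 1.3]
gripper_width: -0.004
grasp_force: 0.4
```

```bash
python3 - <<'E'
from h import *
state();path([press(t) for t in np.arange(.8,-.01,-.05)])
E
```

```text
t 13.98 board x 0.0 y 42.5 z 123.7 phi 0.632 F xyz board [-0.3 -0.1  1.3] w -0.3 grip 0.4
[np.float64(0.032), np.float64(0.058)] -0.08
[np.float64(0.032), np.float64(0.058)] -0.08
[np.float64(0.031), np.float64(0.058)] -0.08
[np.float64(0.031), np.float64(0.058)] -0.08
[np.float64(0.03), np.float64(0.058)] -0.08
[np.float64(0.03), np.float64(0.058)] -0.08
[np.float64(0.029), np.float64(0.059)] -0.08
[np.float64(0.028), np.float64(0.059)] -0.08
[np.float64(0.028), np.float64(0.059)] -0.08
[np.float64(0.027), np.float64(0.059)] -0.08
[np.float64(0.027), np.float64(0.059)] -0.08
[np.float64(0.026), np.float64(0.059)] -0.08
[np.float64(0.025), np.float64(0.059)] -0.08
[np.float64(0.025), np.float64(0.059)] -0.08
[np.float64(0.024), np.float64(0.059)] -0.08
[np.float64(0.024), np.float64(0.059)] -0.08
```

Emit:
arm_command:
  deltas:
    - {"slide":[0.016,0,0.029],"dr":[0,-0.04,0],"claw":1}
    - {"slide":[0.016,0,0.029],"dr":[0,-0.04,0],"claw":1}
    - {"slide":[0.016,0,0.029],"dr":[0,-0.04,0],"claw":1}
    - {"slide":[0.016,0,0.029],"dr":[0,-0.04,0],"claw":1}
    - {"slide":[0,0,0],"dr":[0,0,0],"claw":1}

```text
time_s: 14.4
tcp_pos: [0.561, 0.1191, 0.1215]
tool_rot: [3.141, -0.551, 1.43]
ft_force: [0.7, -0.2, -0.1]
gripper_width: -0.001
grasp_force: 0.3
```

```bash
python3 - <<'E'
from h import *
state();print(press(.7))
E
```

```text
t 14.40 board x -0.1 y 47.9 z 121.5 phi 0.551 F xyz board [ 0.7 -0.1 -0.1] w -0.1 grip 0.3
[ 46.95606545 121.31786825   0.56      ]
```

Emit:
arm_command:
  deltas:
    - {"slide":[0.016,0,0.032],"dr":[0,-0.04,0],"claw":1}
    - {"slide":[0.015,0,0.032],"dr":[0,-0.04,0],"claw":1}
    - {"slide":[0.015,0,0.032],"dr":[0,-0.04,0],"claw":1}
    - {"slide":[0.015,0,0.032],"dr":[0,-0.04,0],"claw":1}
    - {"slide":[0,0,0],"dr":[0,0,0],"claw":1}

```text
time_s: 14.82
tcp_pos: [0.5616, 0.1236, 0.1181]
tool_rot: [3.141, -0.471, 1.43]
ft_force: [-0.9, -1.1, 0.7]
gripper_width: 0.001
grasp_force: 0.6
```

```bash
python3 - <<'E'
from h import *
state();print(press(.6))
E
```

```text
t 14.82 board x -0.1 y 52.4 z 118.1 phi 0.471 F xyz board [-0.7 -1.3  0.7] w 0.1 grip 0.6
[ 51.47607844 118.60511005   0.48      ]
```

Emit:
arm_command:
  deltas:
    - {"slide":[0.014,0,0.031],"dr":[0,-0.04,0],"claw":1}
    - {"slide":[0.014,0,0.031],"dr":[0,-0.04,0],"claw":1}
    - {"slide":[0.014,0,0.031],"dr":[0,-0.04,0],"claw":1}
    - {"slide":[0.014,0,0.031],"dr":[0,-0.04,0],"claw":1}
    - {"slide":[0,0,0],"dr":[0,0,0],"claw":1}

```text
time_s: 15.23
tcp_pos: [0.5622, 0.1275, 0.1144]
tool_rot: [3.141, -0.391, 1.43]
ft_force: [0.5, -0.6, 1.5]
gripper_width: -0.0
grasp_force: 0.7
```

```bash
python3 - <<'E'
from h import *
state();print(press(.5))
E
```

```text
t 15.23 board x -0.2 y 56.4 z 114.4 phi 0.391 F xyz board [ 0.5 -0.5  1.5] w -0.0 grip 0.7
[ 55.69001698 115.48228073   0.4       ]
```

Emit:
arm_command:
  deltas:
    - {"slide":[0.013,0,0.031],"dr":[0,-0.04,0],"claw":1}
    - {"slide":[0.013,0,0.031],"dr":[0,-0.04,0],"claw":1}
    - {"slide":[0.013,0,0.031],"dr":[0,-0.04,0],"claw":1}
    - {"slide":[0.013,0,0.031],"dr":[0,-0.04,0],"claw":1}
    - {"slide":[0,0,0],"dr":[0,0,0],"claw":1}

```text
time_s: 15.65
tcp_pos: [0.5626, 0.1312, 0.1104]
tool_rot: [-3.141, -0.311, 1.43]
ft_force: [0.3, -0.1, 0.2]
gripper_width: -0.001
grasp_force: 0.5
```

```bash
python3 - <<'E'
from h import *
state();print(press(.4))
E
```

```text
t 15.65 board x -0.2 y 60.1 z 110.4 phi 0.311 F xyz board [ 0.3 -0.1  0.2] w -0.1 grip 0.5
[ 59.56071953 111.98290951   0.32      ]
```

```bash
python3 - <<'E'
from h import *
im=eyes.get_image('wrist');s=eyes.get_image('scene')
cv2.imwrite('pics/w6.png',np.hstack([im[120:480,200:450],cv2.resize(s[240:310,320:400],(411,360),interpolation=2)]))
E
```

```text
(no output)
```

View pics/w6.png

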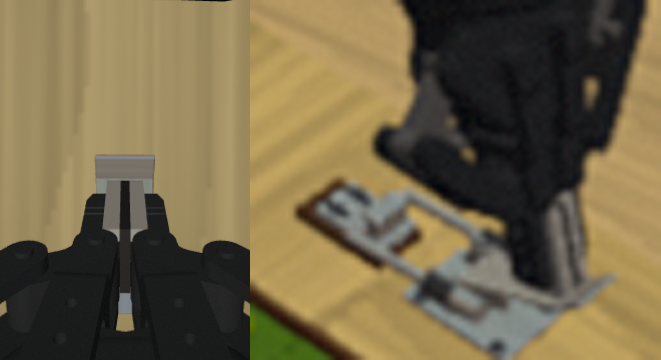

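The scene crop shows the fingertips on the lever near its tab and the loop still running to the hook at (395,205). I'll keep pressing.

Emit:
arm_command:
  deltas:
    - {"slide":[0.012,0,0.031],"dr":[0,-0.04,0],"claw":1}
    - {"slide":[0.012,0,0.031],"dr":[0,-0.04,0],"claw":1}
    - {"slide":[0.012,0,0.031],"dr":[0,-0.04,0],"claw":1}
    - {"slide":[0.012,0,0.031],"dr":[0,-0.04,0],"claw":1}
    - {"slide":[0,0,0],"dr":[0,0,0],"claw":1}

```text
time_s: 16.17
tcp_pos: [0.563, 0.1345, 0.1061]
tool_rot: [-3.141, -0.231, 1.43]
ft_force: [-0.7, -0.0, 0.6]
gripper_width: 0.0
grasp_force: 0.1
```

```bash
python3 - <<'E'
from h import *
state();print(press(.3))
E
```

```text
t 16.17 board x -0.3 y 63.4 z 106.1 phi 0.231 F xyz board [-0.6 -0.1  0.6] w 0.0 grip 0.1
[ 63.05462416 108.14388544   0.24      ]
```

Emit:
arm_command:
  deltas:
    - {"slide":[0.012,0,0.031],"dr":[0,-0.04,0],"claw":1}
    - {"slide":[0.012,0,0.031],"dr":[0,-0.04,0],"claw":1}
    - {"slide":[0.012,0,0.031],"dr":[0,-0.04,0],"claw":1}
    - {"slide":[0.012,0,0.031],"dr":[0,-0.04,0],"claw":1}
    - {"slide":[0,0,0],"dr":[0,0,0],"claw":1}

```text
time_s: 16.58
tcp_pos: [0.5634, 0.1374, 0.1016]
tool_rot: [-3.141, -0.151, 1.43]
ft_force: [-0.6, -0.5, 1.2]
gripper_width: -0.001
grasp_force: 0.0
```

```bash
python3 - <<'E'
from h import *
state();print(press(.2))
E
```

```text
t 16.58 board x -0.3 y 66.3 z 101.6 phi 0.151 F xyz board [-0.5 -0.6  1.2] w -0.0 grip 0.0
[ 66.14207124 104.00507653   0.16      ]
```

Emit:
arm_command:
  deltas:
    - {"slide":[0.006,0,0.025],"dr":[0,-0.04,0],"claw":1}
    - {"slide":[0.006,0,0.025],"dr":[0,-0.04,0],"claw":1}
    - {"slide":[0.005,0,0.025],"dr":[0,-0.04,0],"claw":1}
    - {"slide":[0.004,0,0.025],"dr":[0,-0.04,0],"claw":1}
    - {"slide":[0,0,0],"dr":[0,0,0],"claw":1}

```text
time_s: 17.0
tcp_pos: [0.5637, 0.1386, 0.0978]
tool_rot: [-3.141, -0.071, 1.43]
ft_force: [-0.1, -0.9, -0.2]
gripper_width: -0.001
grasp_force: 0.2
```

```bash
python3 - <<'E'
from h import *
state()
E
```

```text
t 17.00 board x -0.3 y 67.6 z 97.8 phi 0.071 F xyz board [-0.  -1.  -0.2] w -0.1 grip 0.2
```

Emit:
arm_command:
  deltas:
    - {"slide":[0,0,0.02],"dr":[0,-0.04,0],"claw":1}
    - {"slide":[0,0,0.02],"dr":[0,-0.04,0],"claw":1}
    - {"slide":[0,0,0.02],"dr":[0,-0.04,0],"claw":1}
    - {"slide":[0,0,0.02],"dr":[0,0,0],"claw":1}
    - {"slide":[0,0,0],"dr":[0,0,0],"claw":1}

```text
time_s: 17.42
tcp_pos: [0.5638, 0.1385, 0.095]
tool_rot: [-3.141, -0.012, 1.429]
ft_force: [-0.8, 1.4, 2.8]
gripper_width: 0.002
grasp_force: 1.2
```

Emit:
arm_command:
  deltas:
    - {"slide":[0,0,0.02],"dr":[0,0,0],"claw":1}
    - {"slide":[0,0,0],"dr":[0,0,0],"claw":1}
    - {"slide":[0,0,0],"dr":[0,0,0],"claw":1}
    - {"slide":[0,0,0],"dr":[0,0,0],"claw":1}
    - {"slide":[0,0,0],"dr":[0,0,0],"claw":1}

```text
time_s: 17.83
tcp_pos: [0.5638, 0.1385, 0.0949]
tool_rot: [-3.141, -0.013, 1.428]
ft_force: [-2.5, 0.7, 6.4]
gripper_width: -0.005
grasp_force: 2.9
```

Emit:
arm_command:
  deltas:
    - {"slide":[0,0,0.02],"dr":[0,0,0],"claw":1}
    - {"slide":[0,0,0],"dr":[0,0,0],"claw":1}
    - {"slide":[0,0,-0.1],"dr":[0,0,0],"claw":1}
    - {"slide":[0,0,-0.4],"dr":[0,0,0],"claw":1}
    - {"slide":[-0.2,0,-0.7],"dr":[0,0,0],"claw":1}

```text
time_s: 18.25
tcp_pos: [0.5599, 0.13, 0.1377]
tool_rot: [-3.134, -0.011, 1.429]
ft_force: [0.1, -0.3, -0.2]
gripper_width: -0.003
grasp_force: 0.0
```

Emit:
arm_command:
  deltas:
    - {"slide":[-0.6,0,-0.7],"dr":[0,0,0],"claw":1}
    - {"slide":[-0.6,0,-0.7],"dr":[0,0,0],"claw":1}
    - {"slide":[-0.6,0,-0.7],"dr":[0,0,0],"claw":1}
    - {"slide":[-0.6,0,-0.4],"dr":[0,0,0],"claw":1}
    - {"slide":[-0.4,0,-0.2],"dr":[0,0,0],"claw":1}

```text
time_s: 18.67
tcp_pos: [0.5474, 0.0156, 0.2513]
tool_rot: [3.136, -0.012, 1.428]
ft_force: [0.9, 0.8, -0.3]
gripper_width: 0.004
grasp_force: 0.0
```

```bash
python3 - <<'E'
from h import *
state()
im=eyes.get_image('wrist');m=eyes.camera_model('wrist');s=eyes.get_image('scene');cv2.imwrite('pics/w7f.png',im)
np.save('w7.npy',m,allow_pickle=True)
u=[]
for yb in (-60,100):
    p=ex*X0+ey*(Y0+yb/1e3)+ez*.065;q=R.from_euler('xyz',m['attitude']).inv().apply(p-m['origin']);u.append((int(m['cx']+m['fx']*q[0]/q[2]),int(m['cy']+m['fy']*q[1]/q[2])))
print(u)
c0,c1=max(0,u[1][1]),min(480,u[0][1]); cx=u[0][0]
w=im[c0:c1,max(0,cx-70):cx+70]; w=cv2.resize(w,None,fx=600/w.shape[0],fy=600/w.shape[0],interpolation=cv2.INTER_CUBIC)[:,:430]
b=cv2.resize(s[245:315,320:390],(360,360),interpolation=2);o=np.zeros((600,w.shape[1]+360,3),np.uint8);o[:,:w.shape[1]]=w;o[:360,w.shape[1]:]=b
print(o.shape);cv2.imwrite('pics/w7.png',o)
E
```

```text
t 18.67 board x 1.4 y -56.4 z 251.3 phi 0.012 F xyz board [ 0.8  1.  -0.3] w 0.4 grip 0.0
[(321, 223), (321, -9)]
(600, 737, 3)
```

View pics/w7.png

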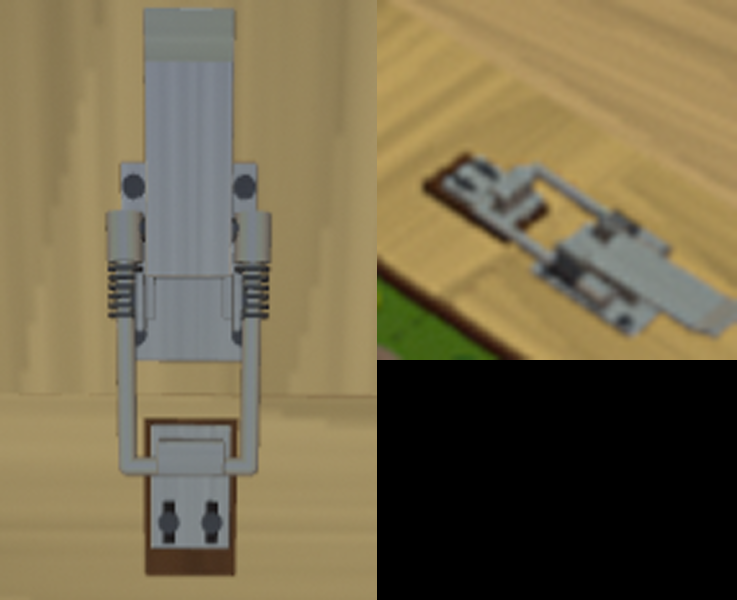

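The lever lies flat, the loop bar sits under the hook (190,468), and the dark joint gap at row 395 has closed. I'll hand the job in.

```bash
python3 -c "
from bench import env
print(env.finish_job())"
```

```text
the job is handed in; nothing more can be done
None
```

The end module is coupled to the board: the loop's bar is under the hook, the lever is flat, the joint is drawn shut, and the job was handed in at about 19 s. Measured tool force stayed under about 10 N while hooking and 7 N on the lever.

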